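# Prickly pear held over the pot with bamboo tongs

## Task

Take the bamboo tongs out of their holder, close their tips on the spiny prickly pear that stands on the tile, lift it and hold it over the middle of the wide empty enamel pot, with the fruit's underside about 5 cm above the rim. Only the tongs may touch the fruit, never the gripper or arm, and leave the pots, the tumbler and the mister where they are. Finish while still holding: the fruit stays still and lifted in the closed tongs, nothing is put down or let go.

Things in the scene. Friction and masses are not known exactly. Their poses are not given: they have to be found in the camera images.
- tongs_grip (a point): Bamboo spring tongs, 75 g, standing tips-down in the holder, closed end (bow) up. Point midway between the arms, 130 mm above the tips, 54 mm below the top: grip here. Own z runs from tips to bow, y is the line along which the arms close. Arms are strips 18 mm wide along x, here 42 mm apart over their outsides when open, about 37 mm when holding the fruit. Flat grip zone 100 to 158 mm above the tips
- tongs_tip (a point): Point midway between the tongs' open tips, level with their lower ends (130 mm below tongs_grip along the tongs' own z; fixed to the -y arm and the bow). The tips are cupped paddles 46 mm tall and 29 mm wide (along x), 52 to 63 mm apart inside when open, 75 mm over their outsides
- tongs_jaw (a joint): Angle by which the tongs are closed: 0 open (sprung against a stop), about 0.11 rad on the fruit, at most 0.28. The +y arm is hinged at the bow, 48 mm above tongs_grip; the -y arm is rigid. Squeezed at tongs_grip, up to 4 N does not close them, the fruit is reached at about 7 N, about a third of any more acts on the fruit (20 to 30 N in all is good); they spring open when eased
- holder: Fixed beech holder, an open box 46 x 94 mm outside (long side along its y) and 70 mm high, walls 6 mm, floor 6 mm thick; origin at the centre of its underside. The tongs stand loosely in it, their tips on its floor, facing as it does within a few degrees
- fruit_center (a point): Prickly pear fruit standing upright, a round barrel 62 mm high, 43 mm in diameter at mid height and 28 mm at both ends, 70 to 120 g; this is its centre, 31 mm above its underside, z along its own axis
- tile: Fixed glazed tile 110 x 110 mm, 12 mm thick, on which the fruit stands near the middle; origin at the centre of its underside
- pot_rim (a point): Wide empty enamel pot, mouth 160 mm across, 90 mm high, with a small loop handle on each side (228 mm over them, along its y), loose (0.7 kg); this is the centre of its mouth at rim height
- tumbler: Bystander: glass tumbler, 68 mm across, 95 mm high, origin at the centre of its underside
- mister: Bystander: plastic spray mister with a brass tip, 72 mm across, 183 mm high, origin at the centre of its underside
- herb_pot: Bystander: narrow enamel pot with a growing herb, 112 mm across, pot 95 mm and leaves about 175 mm high, origin at the centre of its underside
Not all that is in view belongs to the job. What is shaped like the part that bears pot_rim but orange is not meant.

How it is judged (in metres and radians):
On the way, in this order (a step that is already met when the one before it is completed fails the run):
1. the tongs are held in the gripper, lifted clear out of the holder (height (world z) of tongs_tip above 0.075 m and contact force between the fingers and tongs above 0.5 N), for 0.2 s.
2. the fruit is lifted off the tile in the closed tongs (height (world z) of fruit_center above 0.065 m and contact force between tongs and fruit above 0.3 N and contact force between fruit and tile below 0.05 N and value of joint tongs_jaw above 0.05 rad), for 0.2 s.
At the end, for the whole second after the job is handed in: The fruit is held still in the closed tongs (jaw above 0.05 rad, tongs in the gripper), its centre within 40 mm of the pot's axis and 46 to 150 mm above the rim, fruit and tongs not touching the pot, the pot within 30 mm of where it stood (horizontal distance between fruit_center and pot_rim below 0.04 m and height (world z) of fruit_center between 0.136 and 0.24 m and contact force between tongs and fruit above 0.3 N and contact force between the fingers and tongs above 1 N and value of joint tongs_jaw above 0.05 rad and contact force between each of fruit, tongs and pot below 0.05 N and linear speed of fruit below 0.03 m/s and distance of pot_rim from where it was at the start of the episode below 0.03 m); the arm keeps its last pose, push and grip.
It fails at once if the gripper or arm touches the fruit (contact force between any of the fingers, the arm and fruit above 0.1 N).
It fails at once if the tumbler, mister or herb pot is displaced (distance of any of tumbler, mister, herb_pot from where it was at the start of the episode above 0.03 m).
It fails at once if a bystander is tipped (angle between any of tumbler, mister, herb_pot's own z axis and vertical above 0.5 rad).
It fails at once if the pot is shoved or tipped (distance of pot_rim from where it was at the start of the episode above 0.03 m or angle between pot_rim's own z axis and vertical above 0.5 rad).
It also fails if it takes over 54 s, if anything falls off the work surface, if the arm or the gripper's body presses on something with over 40 N, if the wrist force passes 120 N, or if a joint passes its speed limit or range.

## Robot

A 6-joint arm with a two-finger parallel gripper is mounted at the origin on the work surface. World frame = base frame: x ahead of the robot, y to its left, z up, the work surface at z = 0. Lengths are in mm, angles in rad, forces in N, time in s.
With the tool pointing down it reaches from about 350 to 875 mm from the base axis. Payload 4.2 kg.
Tool frame: the origin (TCP) lies midway between the tips of the shut fingers; the grasp point (between the pads) lies 19 mm behind it (arm.grip_point_offset is the distance from the TCP to the grasp point, in mm); y points along the fingers, z is the direction in which the jaws open and shut, and the axes are right-handed (so a half turn about y gives the same grasp; the last joint's range is limited). The gripper opens to 85 mm and grips with 20 to 120 N. Pads are 22 mm wide; open, the fingers measure 114 mm over their backs; the gripper's body (76 mm by 85 mm) begins 54 mm behind the grasp point. The pads swing forward as they close: fully open they stand 13 mm farther back than shut.
Start: joints at [1.438, 0.385, 0.008, 0, -1.194, -0.259], TCP at [238.625, 577.631, 206.912] pointing down, gripper open.
Joint ranges: [-3.14, 3.14], [-1.21, 2.06], [-1.07, 1.41], [-3.16, 2.05], [-2.99, -0.16], [-3.1, 3.1]. Speed limits (rad/s): [2.79, 2.79, 3.14, 3.14, 3.14, 3.14].

## Interface

Orientations are given as a unit quaternion [x, y, z, w].
In Python, from bench import arm, optics, job_done, spotter gives the robot as it stands.
- The arm moves only by the tool jog_arm, never from a script. Its arguments are lists of equal length, an entry for each row: "translation": the shift along the tool's x, y, z in units of 50 mm (1.0 is 50 mm), a list of three; "rot": the turn, a rotation vector about the tool's x, y, z in units of 8 degrees (1.0 is 8 degrees), a list of three; "gripper": the opening, from 0 (shut) to 1 (fully open). A call has 1 to 20 rows; each row is the pose to reach, as a shift and turn from the pose measured when the call began, along the tool's axes at that moment; what a row does not reach only later rows make up. A row lasts 1/10 s, in which the tool goes at most 50 mm and 8.59 degrees, less where a joint would pass 70% of its speed; a pose out of reach is approached as far as the arm can. A call with a gripper value outside its range is refused whole. The fingers move at their own pace and stop on an object; the grip force is fixed at half the most. Time passes only in rows, so rows that repeat a pose let the fingers close. It gives the time, the measured TCP pose, the force and the opening at its end, in the units of the state.
- arm.read_state(): the state, without advancing time (a new reading comes with each control period).
- optics.get_image(name): name is "scene" or "side" or "wrist"; returns a dict with "frame" (420x560x3 uint8, red, green, blue), "mtx" (3x3 intrinsics, pixels), "xyz" and "attitude" of the camera in the world; the wrist camera has in their place "T_tool_cam" (4x4, takes a point from camera to tool coordinates, whose origin is the TCP and whose axes are the tool frame's). Camera axes: x right, y down, z forward; pixel columns grow to the right and rows downward; lengths in mm; the calibration is good to about 2 mm. A picture is of the moment at which its call begins: read the wrist's pose just before it. There is no depth.
- job_done(): hands the job in, once; it reports no verdict.
Trained networks look in the newest picture that a camera, given by its name, has taken for a name from the list of things; names that differ only in an ending like _2 or _b are one class to them, and where a whole thing is asked for, a point or a joint stands for the part that bears it (a point fixed in the world has none). Each returns a list of dicts, best first, with "score" (0 to 1); they miss things now and then, are a little off and sometimes report something else, mostly with a low value. They report only what shows in the picture. A call takes as long as a camera call. They do not tell look-alikes from the thing itself.
- spotter.look_for(camera, thing): "centre" ([x, y, z] in mm, in the coordinates of the camera as it stood for that picture, good to about 4 mm: the middle of the surface that is visible of it).
The state is a dict: "clock": time; "joints": joint angles; "joint_vel": joint speeds; "joint_efforts": joint torques, N m; "position": TCP position; "ee_rot": TCP orientation; "contact_force": force on the tool from outside, world axes, zero at the start; "wrist_torque": the same for the moment, N m; "gripper_width": finger opening in mm.
Only numpy, scipy, OpenCV 4.12 (cv2) and the standard library are available. Lean on these libraries where they do the work, as an engineer would, in place of code of your own. Each camera call takes 0.05 s, during which the arm holds its last target. There are 200 camera calls.

## Working session

There is one attempt and no reset: what is moved stays moved. The work goes in short steps, Python scripts to look and compute and a tool call to move; the robot and the scene stay as the last step left them, time stands still between calls to the robot, and variables do not carry over. Pictures are saved under pics/ and viewed, about 8 in all and at most 12, crops included, and the job is handed in when it is done.

Besides the shell and the picture viewer there is one more tool, called after "Emit:" as a command line: name --argument value ..., lists and objects as JSON in quotes. jog_arm: Moves the arm, as the interface text tells. Its arguments: {"type":"object","properties":{"translation":{"type":"array"},"rot":{"type":"array"},"gripper":{"type":"array"}},"required":["translation","rot","gripper"]}

```bash
ls; mkdir -p pics; cat > h.py <<'E'
import numpy as np, cv2
from scipy.spatial.transform import Rotation as R
from bench import arm, optics, job_done, spotter
def rot(a):
    a=np.array(a,float)
    return a if a.shape==(3,3) else R.from_quat(a).as_matrix()
def cam(name):
    s=arm.read_state(); im=optics.get_image(name)
    if name=='wrist':
        T=np.eye(4); T[:3,:3]=rot(s['ee_rot']); T[:3,3]=s['position']; T=T@np.array(im['T_tool_cam'])
        return im,T[:3,:3],T[:3,3]
    return im,rot(im['attitude']),np.array(im['xyz'])
def proj(p,im,Rc,t):
    q=np.array(im['mtx'])@(Rc.T@(np.array(p,float)-t)); return q[:2]/q[2]
def ray(uv,im,Rc,t,z):
    d=Rc@np.linalg.inv(im['mtx'])@np.array([uv[0],uv[1],1.]); return t+d*(z-t[2])/d[2]
def save(n,im): cv2.imwrite('pics/'+n,im[...,::-1])
E
python3 - <<'E'
from h import *
np.set_printoptions(precision=1,suppress=True)
s=arm.read_state();print(s['clock'],rot(s['ee_rot']),s['gripper_width'],arm.grip_point_offset)
fr=[]
for c in ['scene','side','wrist']:
    im,Rc,t=cam(c); fr.append(im['frame']); print(c,t,Rc[:,2])
    for n in ['tongs_grip','holder','fruit_center','tile','pot_rim','tumbler','mister','herb_pot']:
        for r in spotter.look_for(c,n)[:3]:
            p=Rc@np.array(r['centre'])+t; print(c,n,round(r['score'],2),p,proj(p,im,Rc,t))
for n,f in zip('abc',fr): save(n+'.png',f)
print(arm.read_state()['clock'])
E
```

```text
pics
0.0 [[-0.9 -0.  -0.4]
 [ 0.4 -0.  -0.9]
 [-0.  -1.   0. ]] 85.44871709997945 18.700000000000003
scene [1164.5  776.6  796.2] [-0.6 -0.6 -0.6]
scene tongs_grip 0.63 [ 536.8 -229.4  127. ] [185.4 173.3]
scene tongs_grip 0.49 [704.2  68.2  64.4] [203.9 252.4]
scene holder 0.64 [ 546.5 -204.    45. ] [190.9 197.7]
scene fruit_center 0.79 [543.2 -25.5  49.4] [226.  217.2]
scene tile 0.75 [552.2 -11.9   9.1] [227.7 230.4]
scene pot_rim 0.88 [216.6 357.2  52. ] [387.1 219.6]
scene pot_rim 0.8 [635.8 531.8  37.2] [359.4 340. ]
scene pot_rim 0.68 [462.5 307.8  48.2] [326.3 252.7]
scene tumbler 0.97 [701.9  67.1  66.5] [204.3 251.2]
scene mister 0.93 [743.6 274.9 106.3] [244.1 287.2]
scene herb_pot 0.85 [ 740.7 -199.2   85.6] [138.7 213.5]
side [ 328.4 -886.9 1163.6] [ 0.1  0.7 -0.7]
side holder 0.98 [ 519.1 -281.2   49.6] [326.6 329.6]
side fruit_center 0.66 [531.  -48.6  59.9] [315.  256.3]
side fruit_center 0.61 [ 717.9 -240.8  102. ] [399.3 296.1]
side tile 0.63 [535.1 -37.4   7.6] [314.9 263.9]
side pot_rim 0.88 [646.3 529.8  51.8] [317.1 134.9]
side pot_rim 0.64 [206.7 377.7  43.9] [202.  173.8]
side pot_rim 0.59 [467.8 336.7  42.7] [277.1 174.8]
side tumbler 0.89 [695.3  37.8  62.7] [362.4 227.7]
side tumbler 0.59 [ 544.5 -229.3   48.5] [332.  311.4]
side mister 0.59 [712.8 241.6 105.6] [353.6 172.9]
side herb_pot 0.57 [ 716.5 -240.7  106.2] [399.  295.3]
wrist [302.5 552.5 374. ] [-0.3  0.1 -1. ]
wrist pot_rim 0.98 [220.2 368.1   9.5] [492.8 107.8]
1.35
```

```bash
python3 - <<'E'
import cv2,numpy as np
a=cv2.imread('pics/a.png');b=cv2.imread('pics/b.png')
A=cv2.resize(a[140:380,110:430],(800,600),interpolation=cv2.INTER_CUBIC)
B=cv2.resize(b[100:370,160:520],(800,600),interpolation=cv2.INTER_CUBIC)
cv2.imwrite('pics/a2.png',A);cv2.imwrite('pics/b2.png',B)
E
```

```text
(no output)
```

View pics/a2.png

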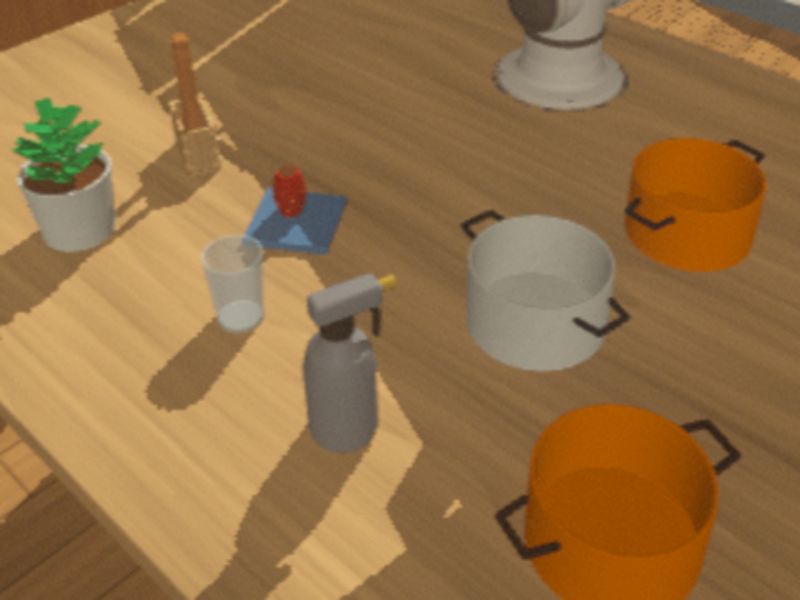

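View pics/b2.png

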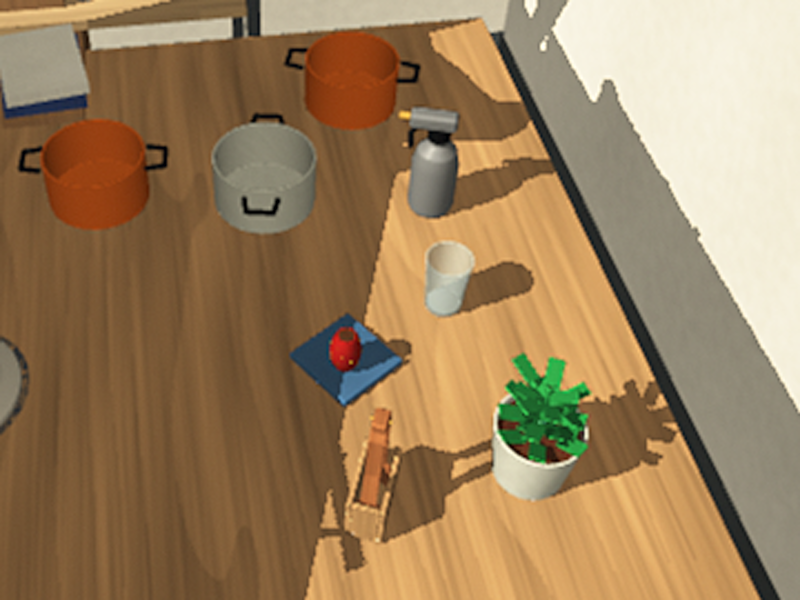

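The scene view shows the tongs in the holder at (185,175), the fruit on the tile at (226,217) and the white pot at (326,252). The lookalikes are the two orange pots at (387,220) and (359,340), and the herb pot at (139,213), which is narrow and has a plant in it. I choose the white pot. Next I work out a move to view it and the tongs from above.

```bash
cat >> h.py <<'E'
def Rz(deg):
    # tool pointing down, tool z at heading deg in world xy
    a=np.radians(deg); z=np.array([np.cos(a),np.sin(a),0]); y=np.array([0,0,-1.]); return np.c_[np.cross(y,z),y,z]
def plan(p,Rt=None):
    s=arm.read_state(); Rc=rot(s['ee_rot']); Rt=Rc if Rt is None else Rt
    print('trans',np.round(Rc.T@(np.array(p)-s['position'])/50,3),'rot',np.round(R.from_matrix(Rc.T@Rt).as_rotvec(degrees=True)/8,3))
E
python3 - <<'E'
from h import *
s=arm.read_state();r=rot(s['ee_rot']);print(np.round(r,3),np.degrees(np.arctan2(r[1,2],r[0,2])))
im=optics.get_image('wrist');print(np.round(im['T_tool_cam'],2),im['mtx'])
plan([440,260,330],Rz(-100)); plan([540,-180,340],Rz(-100))
E
```

```text
[[-0.924  0.    -0.382]
 [ 0.382 -0.    -0.924]
 [-0.    -1.     0.   ]] -112.44711775993885
[[  -0.      0.96    0.27  -68.67]
 [   0.     -0.27    0.96 -167.09]
 [   1.      0.      0.     -1.17]
 [   0.      0.      0.      1.  ]] [[360.55906433   0.         286.00902808]
 [  0.         360.55906433 203.84235786]
 [  0.           0.           1.        ]]
trans [-6.148 -2.462  4.333] rot [ 0.    -1.556  0.   ]
trans [-11.357  -2.662  11.703] rot [ 0.    -1.556  0.   ]
```

Emit:
jog_arm --translation '[[-0.3,-1,0.2],[-0.8,-2,0.6],[-6.1,-2.5,4.3],[-6.1,-2.5,4.3],[-6.1,-2.5,4.3],[-6.1,-2.5,4.3],[-6.1,-2.5,4.3],[-6.1,-2.5,4.3],[-6.1,-2.5,4.3],[-6.1,-2.5,4.3],[-6.1,-2.5,4.3]]' --rot '[[0,0,0],[0,0,0],[0,-1.5,0],[0,-1.5,0],[0,-1.5,0],[0,-1.5,0],[0,-1.5,0],[0,-1.5,0],[0,-1.5,0],[0,-1.5,0],[0,-1.5,0]]' --gripper '[1,1,1,1,1,1,1,1,1,1,1]'

```text
clock: 2.5
position: [438.6, 262.0, 332.0]
ee_rot: [0.065, 0.704, -0.704, -0.065]
contact_force: [-1.0, -0.4, -0.4]
gripper_width: 85.3
```

```bash
python3 - <<'E'
from h import *
np.set_printoptions(precision=1,suppress=True)
s=arm.read_state();print(s['clock'],s['position'])
im,Rc,t=cam('wrist');save('w1.png',im['frame'])
for n in ['pot_rim','fruit_center','mister','tumbler']:
    for r in spotter.look_for('wrist',n)[:3]:
        p=Rc@np.array(r['centre'])+t; print(n,round(r['score'],2),p,proj(p,im,Rc,t))
plan([540,-180,350],Rz(-100))
E
```

```text
2.5 [438.6 262.  332. ]
pot_rim 0.93 [470.  319.4   3. ] [241.4 138.4]
pot_rim 0.66 [619.3 525.4   9.8] [55.5 51. ]
pot_rim 0.65 [201.1 354.4  29.6] [255.  323.5]
fruit_center 0.85 [535.7 -24.2  64.6] [527.3  27.2]
trans [-3.6 -0.4  8.4] rot [-0. -0.  0.]
```

Emit:
jog_arm --translation '[[-2,-0.4,8.0],[-2,-0.4,8.0],[-2,-0.4,8.0],[-2,-0.4,8.0],[-2,-0.4,8.0],[-2,-0.4,8.0],[-2,-0.4,8.0],[-2,-0.4,8.0],[-2,-0.4,8.0],[-2,-0.4,8.0],[-2,-0.4,8.0],[-2,-0.4,8.0]]' --rot '[[0,0,0],[0,0,0],[0,0,0],[0,0,0],[0,0,0],[0,0,0],[0,0,0],[0,0,0],[0,0,0],[0,0,0],[0,0,0],[0,0,0]]' --gripper '[1,1,1,1,1,1,1,1,1,1,1,1]'

```text
clock: 3.95
position: [464.6, -146.7, 351.7]
ee_rot: [-0.063, -0.704, 0.704, 0.063]
contact_force: [-0.3, 0.7, 0.2]
gripper_width: 84.9
```

```bash
python3 - <<'E'
from h import *
np.set_printoptions(precision=1,suppress=True)
s=arm.read_state();print(s['clock'],s['position'])
im,Rc,t=cam('wrist');save('w2.png',im['frame'])
for n in ['tongs_grip','tongs_tip','holder','fruit_center','tile','tumbler','herb_pot']:
    for r in spotter.look_for('wrist',n)[:3]:
        p=Rc@np.array(r['centre'])+t; print(n,round(r['score'],2),p,proj(p,im,Rc,t))
np.savez('w2.npz',Rc=Rc,t=t,K=im['mtx'])
a=cv2.imread('pics/w1.png');b=cv2.imread('pics/w2.png')
cv2.imwrite('pics/w12.png',np.vstack([cv2.resize(a,(400,300)),cv2.resize(b,(400,300))]))
E
```

```text
3.95 [ 464.6 -146.7  351.7]
tongs_grip 0.61 [ 535.9 -232.1  169.5] [365.2  82.9]
tongs_tip 0.83 [ 535.6 -234.4  166.5] [367.  83.]
holder 0.96 [ 526.8 -238.4   65.4] [353.  94.]
fruit_center 0.63 [538.  -41.1  73.2] [189.7 114.5]
tile 0.93 [544.9 -25.9   6.8] [190.1 109.7]
tumbler 0.82 [670.2  49.8  55.3] [89.5 12.7]
tumbler 0.3 [ 521.4 -231.1   63.2] [347.2  99.7]
herb_pot 0.73 [ 538.3 -233.8  169.1] [366.6  79.8]
```

View pics/w2.png

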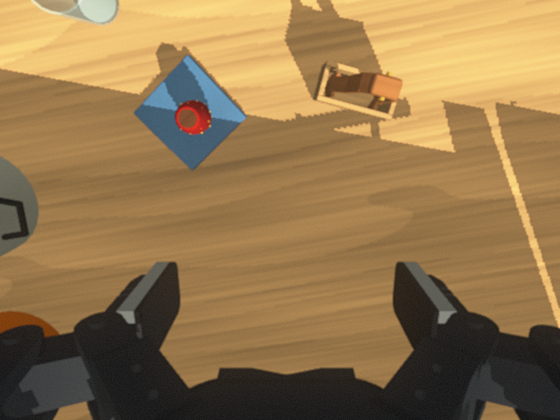

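View pics/w1.png

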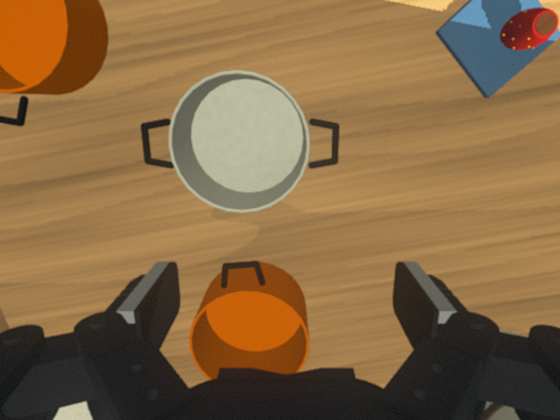

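w1 shows the white pot's rim as a circle centred near (239,141), with orange pots to its left and below. w2 shows the fruit near (192,117) on the tile diamond centred near (190,112). The holder has corners near (326,62), (315,100) and (392,118), and the bow is near (387,87).

```bash
python3 - <<'E'
from h import *
np.set_printoptions(precision=1,suppress=True)
d=np.load('w2.npz');im={'mtx':d['K']};Rc,t=d['Rc'],d['t']
g=lambda uv,z:ray(uv,im,Rc,t,z)
A,B,C=g((326,62),70),g((315,100),70),g((392,118),70)
print('holder',A,B,C,np.linalg.norm(A-B),np.linalg.norm(C-B),'ctr',(A+C)/2,'head',np.degrees(np.arctan2(*(B-C)[1::-1])),np.degrees(np.arctan2(*(A-B)[1::-1])))
Q=np.array([(375,73),(403,78),(400,102),(372,97)]);print('bow',[g(q,188) for q in Q],g(Q.mean(0),188))
print('tile',[g(q,12) for q in [(188,55),(246,115),(194,170),(134,114)]])
print('fruit top',g((190,118),74))
plan([530,-235,340],Rz(-100))
E
```

```text
holder [ 567.8 -211.1   70. ] [ 528. -192.   70.] [ 490.9 -280.6   70. ] 44.12608392506943 96.10008352530767 ctr [ 529.4 -245.9   70. ] head 67.28582061558215 -25.715004739221783
bow [array([ 542.3, -237.5,  188. ]), array([ 534., -261.,  188.]), array([ 514.4, -256.6,  188. ]), array([ 523. , -232.7,  188. ])] [ 528.5 -246.9  188. ]
tile [array([612.5, -41.6,  12. ]), array([ 524.5, -100.6,   12. ]), array([463. , -12.1,  12. ]), array([552.7,  49.6,  12. ])]
fruit top [533.9 -40.7  74. ]
trans [-1.6  0.2  1.5] rot [-0. -0.  0.]
```

```bash
python3 - <<'E'
from h import *
plan([529,-246,310],Rz(-112))
E
```

```text
trans [-1.622  0.837  1.702] rot [-2.000e-03  1.462e+00  1.000e-03]
```

Emit:
jog_arm --translation '[[-1.62,0.2,1.7],[-1.62,0.84,1.7],[-1.62,0.84,1.7],[-1.62,0.84,1.7],[-1.62,0.84,1.7],[-1.62,0.84,1.7]]' --rot '[[0,1.46,0],[0,1.46,0],[0,1.46,0],[0,1.46,0],[0,1.46,0],[0,1.46,0]]' --gripper '[1,1,1,1,1,1]'

```text
clock: 4.95
position: [529.0, -245.6, 310.9]
ee_rot: [-0.135, -0.694, 0.694, 0.134]
contact_force: [-0.1, 0.6, 0.4]
gripper_width: 85.5
```

```bash
python3 - <<'E'
from h import *
np.set_printoptions(precision=1,suppress=True)
s=arm.read_state();print(s['clock'],s['position'])
im,Rc,t=cam('wrist');save('w3.png',im['frame']);np.savez('w3.npz',Rc=Rc,t=t,K=im['mtx'])
print(proj([529,-246,188],im,Rc,t),proj([529,-246,70],im,Rc,t),proj([534,-41,74],im,Rc,t))
for n in ['tongs_grip','holder','fruit_center','tile']:
    for r in spotter.look_for('wrist',n)[:2]:
        p=Rc@np.array(r['centre'])+t; print(n,round(r['score'],2),p,proj(p,im,Rc,t))
E
```

```text
4.95 [ 529.  -245.6  310.9]
[287.8 187.8] [287.3 164.1] [125.  224.7]
tongs_grip 0.98 [ 533.3 -240.9  180.8] [280.3 183.4]
holder 0.58 [ 533.5 -249.6   37.9] [288.6 155.2]
fruit_center 0.72 [539.  -45.6  67.6] [128.7 218. ]
tile 0.97 [551.4 -32.4   7.2] [134.4 199.5]
```

View pics/w3.png

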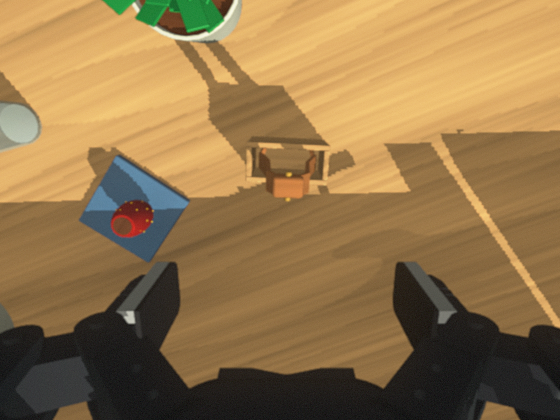

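The bow is centred at (290,187), within about 2 px of the predicted position and square to the gripper. The fruit top at (127,225) also agrees with (534,-41). I descend and grip partially.

Emit:
jog_arm --translation '[[0,0.8,0.02],[0,1.6,0.02],[0,2.4,0.02],[0,3.0,0.02],[0,3.4,0.02],[0,3.6,0.02],[0,3.78,0.02],[0,3.78,0.02],[0,3.78,0.02],[0,3.78,0.02],[0,3.78,0.02],[0,3.78,0.02],[0,3.78,0.02],[0,3.78,0.02],[0,3.78,0.02]]' --rot '[[0,0,0],[0,0,0],[0,0,0],[0,0,0],[0,0,0],[0,0,0],[0,0,0],[0,0,0],[0,0,0],[0,0,0],[0,0,0],[0,0,0],[0,0,0],[0,0,0],[0,0,0]]' --gripper '[1,1,1,1,1,1,1,1,0.47,0.47,0.47,0.47,0.47,0.47,0.47]'

```text
clock: 6.7
position: [529.3, -246.7, 122.6]
ee_rot: [-0.136, -0.694, 0.694, 0.133]
contact_force: [-0.1, -0.5, 3.9]
gripper_width: 40.0
```

```bash
python3 - <<'E'
from h import *
im,Rc,t=cam('wrist');save('w4.png',im['frame'])
s=arm.read_state();print(s['contact_force'],s['gripper_width'])
E
```

```text
[-0.43438938 -1.20101339  2.85652663] 40.302237437650426
```

View pics/w4.png

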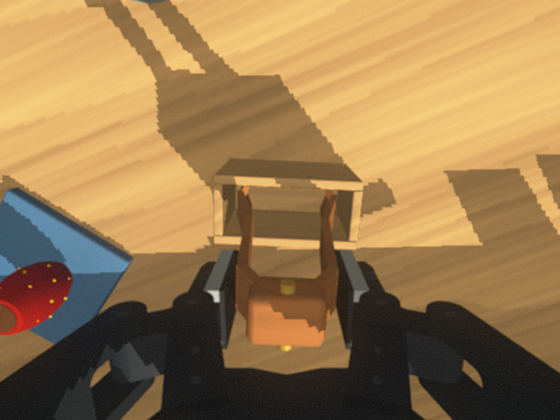

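The fingers straddle the arms on both sides of the bow, at (225,300) and (350,300). I squeeze slightly more and lift.

Emit:
jog_arm --translation '[[0,0,0],[0,0,0],[0,0,0],[0,-0.2,0],[0,-0.5,0],[0,-0.8,0],[0,-1.1,0],[0,-1.5,0],[0,-1.9,0],[0,-2.3,0],[0,-2.6,0],[0,-2.8,0],[0,-2.8,0],[0,-2.8,0],[0,-2.8,0]]' --rot '[[0,0,0],[0,0,0],[0,0,0],[0,0,0],[0,0,0],[0,0,0],[0,0,0],[0,0,0],[0,0,0],[0,0,0],[0,0,0],[0,0,0],[0,0,0],[0,0,0],[0,0,0]]' --gripper '[0.46,0.46,0.46,0.46,0.46,0.46,0.46,0.46,0.46,0.46,0.46,0.46,0.46,0.46,0.46]'

```text
clock: 8.25
position: [528.2, -246.2, 261.2]
ee_rot: [-0.135, -0.694, 0.694, 0.134]
contact_force: [-0.5, 0.4, -1.0]
gripper_width: 39.5
```

```bash
python3 - <<'E'
from h import *
np.set_printoptions(precision=1,suppress=True)
s=arm.read_state();print(s['clock'],s['contact_force'],s['gripper_width'],s['position'])
im,Rc,t=cam('wrist');save('w5.png',im['frame']);np.savez('w5.npz',Rc=Rc,t=t,K=im['mtx'])
a,Ra,ta=cam('scene');b,Rb,tb=cam('side')
out=[cv2.resize(im['frame'],(400,300))]
tip=s['position']+np.array([0,0,-117.])
for f,r,tt in((a,Ra,ta),(b,Rb,tb)):
    for n in['tongs_tip','fruit_center']:
        for q in spotter.look_for('scene' if f is a else 'side',n)[:1]: print(n,q['score'],r@np.array(q['centre'])+tt)
    u,v=map(int,proj(s['position']-[0,0,60],f,r,tt));print(u,v)
    u0=max(0,u-60);v0=max(0,v-50)
    out.append(cv2.resize(f['frame'][v0:v0+90,u0:u0+120],(400,300),interpolation=cv2.INTER_CUBIC))
    print('tip',proj(tip,f,r,tt),u0,v0)
c=im['frame'][60:360,80:480];out.append(c)
save('m5.png',np.vstack([np.hstack([c,out[0]]),np.hstack(out[1:3])]))
E
```

```text
8.25 [-0.5  0.4 -1. ] 39.454609636077855 [ 528.2 -246.2  261.2]
tongs_tip 0.89 [ 539.3 -219.4  204.1]
fruit_center 0.55 [701.1  66.5  66. ]
181 151
tip [183.7 166.2] 121 101
tongs_tip 0.94 [ 517.5 -268.3  197.3]
fruit_center 0.75 [527.8 -49.2  56.9]
331 284
tip [329.7 297.6] 271 234
```

View pics/m5.png

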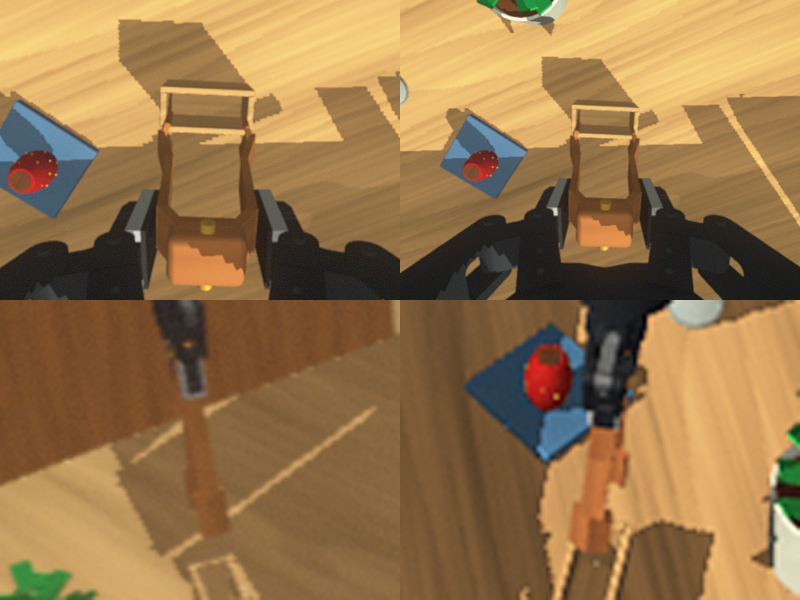

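The tongs hang vertically in the grip, clear of the holder. The tips show at crop (167,127) and (252,133). Next I refine the fruit position by matching silhouettes in several views, and compute the pot.

```bash
cat > fr.py <<'E'
from h import *
from scipy.optimize import least_squares
th=np.linspace(0,2*np.pi,40)
pr=[(z,14+7.5*np.sqrt(max(0,1-((z-31)/31)**2))) for z in np.linspace(0,62,21)]
M=np.array([[r*np.cos(a),r*np.sin(a),12+z] for z,r in pr for a in th])
def hullc(p):
    h=cv2.convexHull(np.float32(p)); m=cv2.moments(h); return np.array([m['m10']/m['m00'],m['m01']/m['m00']]),m['m00']
def mask(f,c):
    f=f.astype(int); m=((f[...,0]>1.6*f[...,1]+10)&(f[...,0]>1.5*f[...,2])).astype(np.uint8)
    n,l,st,ce=cv2.connectedComponentsWithStats(m); k=[i for i in range(1,n) if st[i,4]>30]
    i=min(k,key=lambda i:np.hypot(*(ce[i]-c))); ys,xs=np.nonzero(l==i); return np.c_[xs,ys]
def fit(V,x0=(534,-41)):
    obs=[]
    for im,r,t in V:
        c,_=hullc(mask(im['frame'],proj([*x0,45],im,r,t))); obs.append(hullc(mask(im['frame'],proj([*x0,45],im,r,t))))
    def one(x,v): return hullc([proj(p+[x[0],x[1],0],*v) for p in M])
    for v,o in zip(V,obs):
        s=least_squares(lambda x:one(x,v)[0]-o[0],x0,diff_step=1e-3); print('xy',s.x.round(1),'res',s.fun.round(1),'area obs/model',round(o[1]),round(one(s.x,v)[1]))
E
python3 - <<'E'
from fr import *
V=[]
for n in '23','5':
    for k in n:
        d=np.load(f'w{k}.npz');V.append(({'frame':cv2.imread(f'pics/w{k}.png')[...,::-1],'mtx':d['K']},d['Rc'],d['t']))
for c,f in(('scene','a'),('side','b')):
    v=cam(c);v[0]['frame']=cv2.imread(f'pics/{f}.png')[...,::-1];V.append(v)
fit(V)
# pot from w1 eyeballed circle
d=np.load('w2.npz')
im=optics.get_image('wrist');T=np.eye(4);T[:3,:3]=rot([0.065,0.704,-0.704,-0.065]);T[:3,3]=[438.6,262,332];T=T@np.array(im['T_tool_cam'])
v=(im,T[:3,:3],T[:3,3])
for uv in[(239,141),(170,141),(308,141),(239,71),(239,211)]:print('pot',ray(uv,*v,90).round(1))
E
```

```text
xy [534.  -37.2] res [-0. -0.] area obs/model 911 1056
xy [533.7 -36.7] res [-0.  0.] area obs/model 1134 1345
xy [533.8 -36.8] res [-0. -0.] area obs/model 1514 1780
xy [535.2 -38. ] res [0. 0.] area obs/model 193 237
xy [533.4 -37.2] res [-0. -0.] area obs/model 211 248
pot [473.8 310.4  90. ]
pot [487.9 386.7  90. ]
pot [459.7 234.2  90. ]
pot [546.1 294.4  90. ]
pot [393.4 328.2  90. ]
```

```bash
python3 - <<'E'
from h import *
plan([535.5,-34.5,235],Rz(-112))
E
```

```text
trans [ 1.461  0.545 -3.983] rot [-0.001  0.009 -0.02 ]
```

Emit:
jog_arm --translation '[[0.1,0,-0.3],[0.3,0,-0.8],[0.5,0,-1.4],[0.75,0,-2.0],[1.0,0,-2.7],[1.2,0,-3.3],[1.4,0,-3.8],[1.46,0.3,-3.98],[1.46,0.5,-3.98],[1.46,0.55,-3.98],[1.46,0.55,-3.98],[1.46,0.55,-3.98]]' --rot '[[0,0,0],[0,0,0],[0,0,0],[0,0,0],[0,0,0],[0,0,0],[0,0,0],[0,0,0],[0,0,0],[0,0,0],[0,0,0],[0,0,0]]' --gripper '[0.46,0.46,0.46,0.46,0.46,0.46,0.46,0.46,0.46,0.46,0.46,0.46]'

```text
clock: 9.95
position: [535.8, -35.3, 235.2]
ee_rot: [-0.136, -0.694, 0.694, 0.134]
contact_force: [0.2, 0.1, -1.6]
gripper_width: 39.5
```

```bash
python3 - <<'E'
from fr import *
np.set_printoptions(precision=1,suppress=True)
s=arm.read_state();print(s['clock'],s['gripper_width'],s['position'])
im,Rc,t=cam('wrist');save('w6.png',im['frame']);np.savez('w6.npz',Rc=Rc,t=t,K=im['mtx'])
Rt=rot(s['ee_rot']);f=im['frame'][100:340,140:440].repeat(2,0).repeat(2,1).copy()
def dot(p,c):
    u=(proj(p,im,Rc,t)-[139.75,99.75])*2;cv2.circle(f,tuple(int(k) for k in u),2,c,-1)
tip=s['position']+[0,0,-117.]
for sx in(-14.5,14.5):
  for sz in(-37.5,-26,26,37.5):dot(tip+Rt@[sx,0,sz],(0,255,255))
  for sz in(-20,20):dot(tip+[0,0,184]+Rt@[sx*9/14.5,0,sz],(0,255,0))
for p in M[-40:]:dot(p+[534,-38,0],(255,255,255))
save('m6.png',f)
try: fit([(im,Rc,t)])
except Exception as e: print(e)
E
```

```text
9.95 39.509716978276515 [535.8 -35.3 235.2]
xy [534.6 -37.6] res [-0. -0.] area obs/model 1359 1554
```

View pics/m6.png

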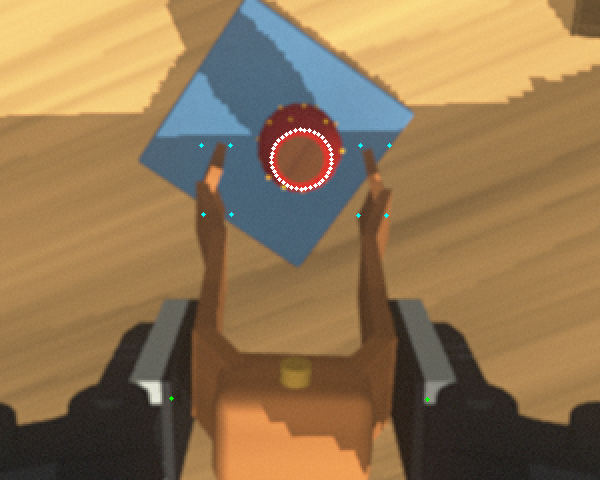

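The overlay fits: the fruit's top outline matches within 1 mm, and the tips straddle it with their far edges at (218,146) and (370,150), almost symmetric. I descend and close.

Emit:
jog_arm --translation '[[0,0.4,0],[0,0.8,0],[0,1.1,0],[0,1.4,0],[0,1.6,0],[0,1.8,0],[0,1.95,0],[0,1.95,0],[0,1.95,0],[0,1.95,0]]' --rot '[[0,0,0],[0,0,0],[0,0,0],[0,0,0],[0,0,0],[0,0,0],[0,0,0],[0,0,0],[0,0,0],[0,0,0]]' --gripper '[0.46,0.46,0.46,0.46,0.46,0.46,0.46,0.46,0.46,0.46]'

```text
clock: 11.0
position: [536.7, -35.3, 138.5]
ee_rot: [-0.137, -0.694, 0.694, 0.133]
contact_force: [-0.5, 0.2, -0.7]
gripper_width: 39.4
```

Emit:
jog_arm --translation '[[0,0,0],[0,0,0],[0,0,0],[0,0,0],[0,0,0],[0,0,0],[0,0,0],[0,0,0],[0,0,0],[0,0,0]]' --rot '[[0,0,0],[0,0,0],[0,0,0],[0,0,0],[0,0,0],[0,0,0],[0,0,0],[0,0,0],[0,0,0],[0,0,0]]' --gripper '[0.45,0.44,0.43,0.42,0.41,0.4,0.4,0.4,0.4,0.4]'

```text
clock: 12.0
position: [536.7, -35.5, 138.6]
ee_rot: [-0.137, -0.694, 0.694, 0.133]
contact_force: [-1.4, -1.4, 1.9]
gripper_width: 35.0
```

```bash
python3 - <<'E'
from h import *
im,Rc,t=cam('wrist');save('w7.png',im['frame'][60:360,80:480].repeat(2,0).repeat(2,1))
s=arm.read_state();print(s['contact_force'],s['gripper_width'])
E
```

```text
[-0.5836001  -1.8218669   1.60102816] 34.923339166349564
```

View pics/w7.png

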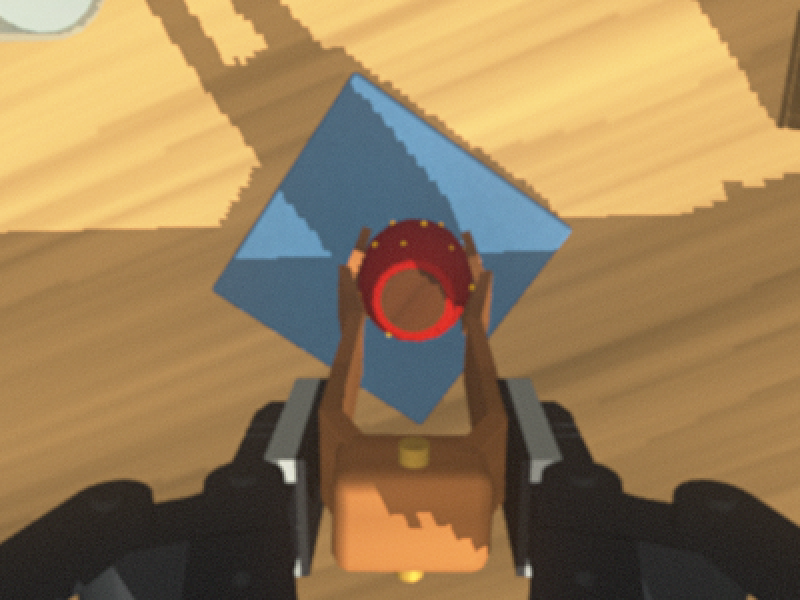

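The tips now clasp the fruit at (360,265) and (478,265). I firm up the grip and lift.

Emit:
jog_arm --translation '[[0,0,0],[0,0,0],[0,0,0],[0,0,0],[0,0,0],[0,-0.05,0],[0,-0.15,0],[0,-0.3,0],[0,-0.5,0],[0,-0.7,0],[0,-0.9,0],[0,-1.0,0],[0,-1.0,0],[0,-1.0,0],[0,-1.0,0]]' --rot '[[0,0,0],[0,0,0],[0,0,0],[0,0,0],[0,0,0],[0,0,0],[0,0,0],[0,0,0],[0,0,0],[0,0,0],[0,0,0],[0,0,0],[0,0,0],[0,0,0],[0,0,0]]' --gripper '[0.39,0.38,0.37,0.36,0.36,0.36,0.36,0.36,0.36,0.36,0.36,0.36,0.36,0.36,0.36]'

```text
clock: 13.55
position: [536.0, -35.4, 188.0]
ee_rot: [-0.136, -0.694, 0.694, 0.133]
contact_force: [-0.1, -0.1, -1.5]
gripper_width: 33.8
```

```bash
python3 - <<'E'
from h import *
im,Rc,t=cam('wrist');a=im['frame'][60:360,80:480]
b,Rb,tb=cam('side');s=arm.read_state();u,v=map(int,proj(s['position']-[0,0,60],b,Rb,tb))
save('w8.png',np.hstack([a,cv2.resize(b['frame'][v-45:v+45,u-60:u+60],(400,300),interpolation=cv2.INTER_CUBIC)]))
print(s['contact_force'],s['gripper_width'],s['position'])
plan([475.5,313,272])
E
```

```text
[-0.54749991 -0.77168596 -2.07575067] 34.65158889563533 [536.11898312 -35.48330377 188.06310268]
trans [ 3.725 -1.695 -6.009] rot [0. 0. 0.]
```

View pics/w8.png

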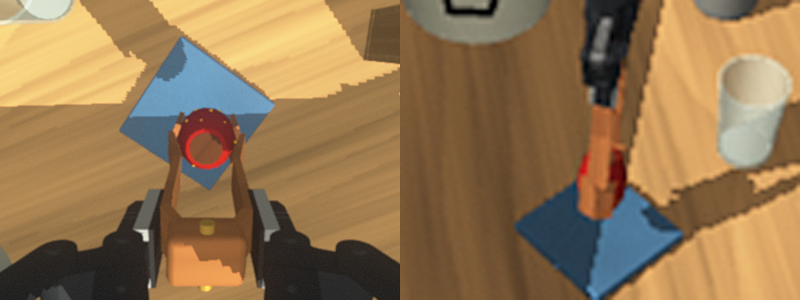

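The fruit is lifted clear of the tile and sits between the paddles. I raise it and carry it to the pot smoothly.

Emit:
jog_arm --translation '[[0,-0.1,0],[0,-0.3,0],[0,-0.6,0],[0,-1.0,0],[0.03,-1.3,-0.05],[0.12,-1.5,-0.2],[0.25,-1.6,-0.4],[0.43,-1.6,-0.7],[0.68,-1.6,-1.1],[0.93,-1.6,-1.5],[1.18,-1.6,-1.9],[1.43,-1.6,-2.3],[1.67,-1.6,-2.7],[1.92,-1.6,-3.1],[2.17,-1.6,-3.5],[2.42,-1.6,-3.9],[2.67,-1.6,-4.3],[2.91,-1.6,-4.7],[3.16,-1.6,-5.1],[3.35,-1.6,-5.4]]' --rot '[[0,0,0],[0,0,0],[0,0,0],[0,0,0],[0,0,0],[0,0,0],[0,0,0],[0,0,0],[0,0,0],[0,0,0],[0,0,0],[0,0,0],[0,0,0],[0,0,0],[0,0,0],[0,0,0],[0,0,0],[0,0,0],[0,0,0],[0,0,0]]' --gripper '[0.36,0.36,0.36,0.36,0.36,0.36,0.36,0.36,0.36,0.36,0.36,0.36,0.36,0.36,0.36,0.36,0.36,0.36,0.36,0.36]'

```text
clock: 15.65
position: [480.4, 279.5, 266.8]
ee_rot: [-0.135, -0.694, 0.695, 0.133]
contact_force: [0.6, 0.1, -1.3]
gripper_width: 34.4
```

```bash
python3 - <<'E'
from h import *
s=arm.read_state();print(s['clock'],s['position'],s['gripper_width'])
plan([475,312,268],Rz(-112))
E
```

```text
15.65 [480.41828423 279.50104759 266.79968903] 34.39017452952052
trans [ 0.343 -0.026 -0.563] rot [-0.007  0.013 -0.024]
```

Emit:
jog_arm --translation '[[0.15,0,-0.25],[0.26,0,-0.43],[0.32,0,-0.53],[0.34,0,-0.56],[0.34,0,-0.56],[0.34,0,-0.56],[0.34,0,-0.56],[0.34,0,-0.56],[0.34,0,-0.56],[0.34,0,-0.56],[0.34,0,-0.56],[0.34,0,-0.56]]' --rot '[[0,0,0],[0,0,0],[0,0,0],[0,0,0],[0,0,0],[0,0,0],[0,0,0],[0,0,0],[0,0,0],[0,0,0],[0,0,0],[0,0,0]]' --gripper '[0.36,0.36,0.36,0.36,0.36,0.36,0.36,0.36,0.36,0.36,0.36,0.36]'

```text
clock: 16.85
position: [475.1, 311.8, 266.7]
ee_rot: [-0.135, -0.694, 0.695, 0.133]
contact_force: [0.7, -1.2, -0.9]
gripper_width: 34.3
```

```bash
python3 - <<'E'
from h import *
im,Rc,t=cam('wrist');a=im['frame'][60:360,80:480]
s=arm.read_state();b,Rb,tb=cam('scene');u,v=map(int,proj([473,310,120],b,Rb,tb))
save('w9.png',np.hstack([a,cv2.resize(b['frame'][v-60:v+60,u-80:u+80],(400,300),interpolation=cv2.INTER_CUBIC)]))
print(s['clock'],s['contact_force'],s['gripper_width'],s['position'],proj([473,310,171],b,Rb,tb)-[u-80,v-60])
E
```

```text
16.9 [ 0.45460645 -0.12699744 -1.58766009] 34.32562195725353 [475.13484086 311.84014365 266.74090274] [81.49360565 45.76790639]
```

View pics/w9.png

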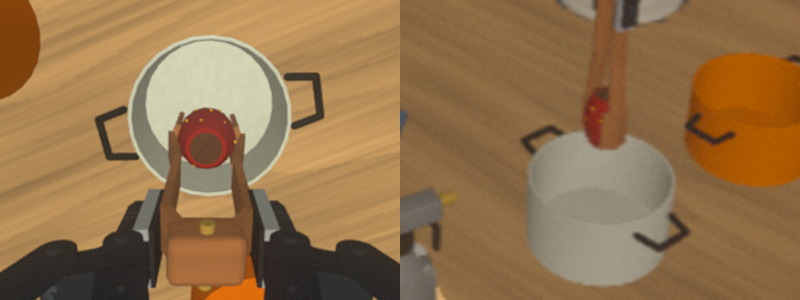

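The fruit is in the tongs over the white pot. The scene view puts it at (81,47) in crop pixels, against an expected (81.5,45.8). I make one last numeric check of the pot and hand in.

```bash
python3 - <<'E'
from h import *
im,Rc,t=cam('wrist');print(ray((291,176),im,Rc,t,90));s=arm.read_state();print(s['clock'],s['gripper_width'],np.abs(s['joint_vel']).max());job_done()
E
```

```text
[473.33287122 308.40665199  90.        ]
17.0 34.4683554397172 0.0015391374942339087
the job is handed in; nothing more can be done
```

I handed the job in at 17.0 s with the prickly pear still held in the closed tongs over the middle of the white enamel pot. No verdict was reported.

- **What I did:** I gripped the tongs about 9 mm above tongs_grip, so that the gripper body would clear the bow. I lifted them out of the holder, lowered the open tips over the fruit, closed and firmed the grip, and carried it to the pot.
- **Fruit and pot:** The last pictures put the pot's axis at about (473, 308) mm and the fruit at about (473, 310) mm. The fruit's centre is about 171 mm above the work surface, so its underside is about 5 cm above the rim.
- **Grip and stillness:** The opening was steady at about 34.4 mm and the arm was at rest. The wrist force was under 2 N, and no contact with the pot showed.
- **Disagreement:** The detector's whole-object positions were 5–20 mm off the pixel measurements, so I used the silhouette and rim measurements instead.
- **Not checked:** I did not work out which of the tongs' arms is the hinged one, because the fruit gripped cleanly without it. I could not read the jaw angle directly. From the change in opening I estimate about 0.11 rad.

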